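# Engage and close the block-printing press

### The arm

A 7-joint arm with a two-finger parallel gripper is mounted at the origin on the work surface. World frame = base frame: x ahead of the robot, y to its left, z up, the work surface at z = 0. Lengths are in mm, angles in rad, forces in N, time in s.
With the tool pointing down it reaches from about 400 to 875 mm from the base axis. Payload 4.4 kg.
Tool frame: the origin (TCP) lies on the centre line of the jaws, within the pads' length; the fingertips stand 25 mm ahead of it and the grasp point (between the pads) lies 6 mm ahead of it; x points along the fingers, y is the direction in which the jaws open and shut, and the axes are right-handed (so a half turn about x gives the same grasp; the last joint's range is limited). The gripper opens to 85 mm and grips with 20 to 120 N. Pads are 22 mm wide; open, the fingers measure 114 mm over their backs; the gripper's body (76 mm by 85 mm) begins 54 mm behind the grasp point. The pads swing forward as they close: fully open they stand 13 mm farther back than shut.
Start: joints at [1.176, 0.628, 0.038, 1.517, -0.027, 0.996, -0.02], TCP at [209.917, -615.185, 256.313] pointing down, gripper open.
Joint ranges: [-3.06, 3.06], [-0.37, 2.12], [-1.25, 1.32], [0.18, 2.47], [-1.1, 4.24], [0.23, 1.98], [-2.94, 2.94]. Speed limits (rad/s): [2.57, 2.57, 3.14, 3.14, 3.14, 3.14, 3.14].

### API

Orientations are given as [roll, pitch, yaw] about the fixed x, y, z axes, in that order (R = Rz(yaw) Ry(pitch) Rx(roll)).
In Python, from cell import * gives the robot as it stands. The module is installed in compiled form; this text tells all that it offers.
- The arm moves only by the tool jog_arm, never from a script. Its argument "series" is a list of rows, each a list of 3 entries, a list of its own where there are three numbers: the turn, a rotation vector about the tool's x, y, z in degrees, then the shift along the tool's x, y, z in mm, then the gripper's target within -1 to 1 (shut at 1, half-way at 0, fully open at -1). In form: [[[rx, ry, rz], [dx, dy, dz], hand], ...]. A call has 1 to 8 rows; each row shifts and turns the commanded pose from where the row before left it, along the tool's axes as they then stand; what a row does not reach is not made up. A row lasts 1/8 s, in which the tool goes at most 62.5 mm and 10.7 degrees, less where a joint would pass 70% of its speed; a pose out of reach is approached as far as the arm can. A call is refused whole if a number of a shift passes 62.5 or a number of a turn 10.7, either way. A call with a gripper value outside its range is refused whole. The fingers move at their own pace and stop on an object; the grip force is fixed at half the most. Time passes only in rows, so rows that do not move let the fingers close. It gives the time, the measured TCP pose, the force and the opening at its end, in the units of the state.
- read_state(): the state, without advancing time (a new reading comes with each control period).
- get_image(name): name is "scene" or "top" or "wrist"; returns a dict with "img" (480x640x3 uint8, red, green, blue), "range_z" (480x640 float32, mm along the optical axis (not along the pixel's ray), 0 where there is no reading), "fovy" (degrees; the focal length in pixels is half the picture's height over the tangent of half this angle, whatever the lens; pixels are square), "cx", "cy" (the principal point, pixels), "cam_to_world" (4x4, takes a point from camera to world coordinates). Camera axes: x right, y up, looking along -z (the intrinsics and any distortion apply to the point x, -y, -z); pixel columns grow to the right and rows downward; lengths in mm; the calibration is good to about 2 mm. A picture is of the moment at which its call begins.
- finish_job(): hands the job in, once; it reports no verdict.
The state is a dict: "clock": time; "qpos": joint angles; "qd": joint speeds; "tau": joint torques, N m; "eef_pos": TCP position; "tool_rot": TCP orientation; "force": force on the tool from outside, world axes, zero at the start; "torque": the same for the moment, N m; "width": finger opening in mm.
Only numpy, scipy, OpenCV 4.12 (cv2) and the standard library are available. Lean on these libraries where they do the work, as an engineer would, in place of code of your own. Each camera call takes 0.05 s, during which the arm holds its last target. There are 200 camera calls.

### The job

The T-handle of the small printing press is only perched on its spindle and does not drive it. Pull the red safety catch fully out, then turn the handle under light downward pressure until you feel its slot find the spindle's tang and push it fully home. Then turn it clockwise to the stop, so that its bar lies along the beam, and let go, leaving the catch out and the jars and tools round the press where they are.

Things in the scene. Friction and masses are not known exactly. Their poses are not given: they have to be found in the camera images.
- press: A bench block-printing press in green steel, fixed: bed 220 x 300 x 22 mm, two columns, and a beam 80 mm wide whose top is 130 mm above the table. Origin on the table under the spindle's axis; y runs along the beam towards the catch's knob, x across it (away from the robot), z up. The beam reaches 195 mm to +y and 135 mm to -y.
- press_boss (a point): Top centre of the fixed steel boss (34 mm across, 48 mm high) on the beam, 178 mm above the table on the spindle's upright axis, hidden in the handle. Axes as the press. From it rises the spindle's brass tang, 28 x 14 mm, 16 mm tall, also hidden: where it points is unknown, 0.45 to 0.95 rad anticlockwise (seen from above) of lying along the beam.
- press_tang (a point): Where the tang begins (same point and axes as press_boss; does not turn with the tang). The spindle is stiff, about 0.25 N m, and stays where left. Seen from above it turns clockwise to a stop, with the tang along the beam (within 0.05 rad) and the press closed; its whole travel is 1.35 rad. A perched handle pressed much harder than 15 N may drag it round.
- handle_bar (a point): Centre of the crossbar of the loose steel T-handle (0.4 to 0.7 kg); x along the bar, z up. Bar 130 mm long with black ends 25 mm across, 20 mm wide, 26 mm high. Perched at the start, 53 mm above press_boss; when home, 37 mm above it. The bar starts more across the beam than along it, x within 0.55 rad of the press's x.
- handle_hub (a point): On the handle's axis at the hub's flat top, 13 mm below handle_bar; axes as handle_bar. The round hub is 52 mm across and goes down 68 mm from here. Its skirt is already round the boss, so the handle is centred and turns freely. 24 mm below this point a web with a slot, 31 x 17 mm, long side along the bar, rests on the tang.
- handle_slot (a point): Centre of the slot's underside, 37 mm below handle_bar; axes as handle_bar. When the slot lies along the tang (either way round, play about 0.1 rad) the handle can be pushed down 16 mm until this point meets press_boss, if the catch is out; it then drives the spindle.
- catch_knob (a point): Centre of the round red knob of the safety catch: 18 mm across, 34 mm tall, upright, its top 17 mm above this point. It stands 128 mm from the spindle's axis along the press's +y when in, on a flat red fork that slides on the beam and lies under the hub's rim, so that the handle cannot drop. Axes as the press.
- catch (a joint): How far the catch is pulled out, in m: 0 in (fork under the hub) to 0.038 fully out, moving along the press's +y. Slides with about 2 N and stays where left.
- ink_jar: Bystander near the press, not to be disturbed: a black-capped ink jar, 60 mm across, 65 mm tall; origin under its centre.
- pigment_jar: Bystander near the press, not to be disturbed: a white-capped jar with a red label, 56 mm across, 75 mm tall; origin under its centre.
- water_mug: Bystander near the press, not to be disturbed: a blue mug, 76 mm across, 85 mm tall; origin under its centre.
- palette_knife: Bystander near the press, not to be disturbed: a palette knife 180 mm long lying flat; origin under its centre.
- dust_brush: Bystander near the press, not to be disturbed: a brush 170 mm long lying flat; origin under its centre.
- brayer: Bystander near the press, not to be disturbed: an ink roller, rubber drum 100 mm long and 40 mm across with a wooden handle, lying down; origin under its centre.
Mind the look-alikes: they are no part of the job. What is shaped like the part that bears handle_bar but purple or yellow is not meant.

How it is judged (in metres and radians):
On the way, in this order (a step that is already met when the one before it is completed fails the run):
1. the safety catch is pulled out (value of joint catch above 0.03 m), for 0.1 s.
2. the handle has dropped home on the tang (z of handle_bar in the frame of press_boss below 0.0415 m and horizontal distance between handle_bar and press_boss below 0.005 m and angle between handle_bar's own z axis and vertical below 0.09 rad), for 0.2 s.
At the end, for the whole second after the job is handed in: The catch is out by more than 30 mm; the handle is home (bar centre within 41.5 mm above press_boss, within 5 mm of its axis, tilted under 0.09 rad), its bar lies along the beam within 0.25 rad, and it is at rest (all of step 2 and value of joint catch above 0.03 m and angle between the x axis of handle_bar and the y axis of press_boss, either way round below 0.25 rad and angular speed of handle below 0.1 rad/s); the robot touches nothing.
It fails at once if a jar or tool beside the press is moved by more than 30 mm (distance of any of ink_jar, pigment_jar, water_mug, palette_knife, dust_brush, brayer from where it was at the start of the episode above 0.03 m).
It also fails if it takes over 58 s, if anything falls off the work surface, if the arm or the gripper's body presses on something with over 40 N, if the wrist force passes 120 N, or if a joint passes its speed limit or range.

## Working session

There is one attempt and no reset: what is moved stays moved. The work goes in short steps, Python scripts to look and compute and a tool call to move; the robot and the scene stay as the last step left them, time stands still between calls to the robot, and variables do not carry over. Pictures are saved under pics/ and viewed, about 8 in all and at most 12, crops included, and the job is handed in when it is done.

Besides the shell and the picture viewer there is one more tool, called in YAML: its name, and indented under it one key for each argument. jog_arm: Moves the arm, as the interface text tells. Its arguments: {"type":"object","properties":{"series":{"type":"array"}},"required":["series"]}

```bash
mkdir -p pics
cat > h.py <<'E'
from cell import *
import numpy as np, cv2
from scipy.spatial.transform import Rotation as R
def grab(n,save=None):
    d=get_image(n); 
    if save: cv2.imwrite(f'pics/{save}.png',d['img'][:,:,::-1])
    return d
def K(d):
    f=240/np.tan(np.radians(d['fovy'])/2); return f
def cloud(d):
    f=K(d); v,u=np.mgrid[0:480,0:640]; z=d['range_z']
    P=np.stack([(u-d['cx'])/f*z,-(v-d['cy'])/f*z,-z,np.ones_like(z)],-1)
    return (P@np.array(d['cam_to_world']).T)[...,:3]
def st():
    s=read_state(); print({k:np.round(v,3).tolist() for k,v in s.items() if k not in('tau','qd')})
    return s
E
python3 - <<'E'
from h import *
st()
for n in('scene','top'):
    d=grab(n,n+'1'); print(n,d['fovy'],d['cx'],d['cy'],np.round(d['cam_to_world'],3).tolist(),{k:v for k,v in d.items() if k not in('img','range_z','cam_to_world')})
    np.savez(f'{n}1.npz',P=cloud(d),img=d['img'])
E
```

```text
{'clock': 0.0, 'qpos': [1.176, 0.629, 0.038, 1.518, -0.027, 0.996, -0.02], 'eef_pos': [209.748, -614.614, 255.406], 'tool_rot': [-1.562, 1.569, 1.908], 'force': [-0.783, -0.739, 0.205], 'torque': [0.025, 0.046, 0.009], 'width': 85.788}
scene 49.892737803472365 327.7181555138729 249.7014973745614 [[-0.749, -0.533, 0.394, 1105.127], [0.662, -0.586, 0.467, 635.887], [-0.019, 0.611, 0.792, 1257.929], [0.0, 0.0, 0.0, 1.0]] {'fovy': 49.892737803472365, 'cx': 327.7181555138729, 'cy': 249.7014973745614}
top 57.927409160809496 312.15982966102445 242.38155692685433 [[-0.006, 0.987, -0.164, 365.359], [-1.0, -0.004, 0.013, -3.409], [0.012, 0.164, 0.986, 1277.121], [0.0, 0.0, 0.0, 1.0]] {'fovy': 57.927409160809496, 'cx': 312.15982966102445, 'cy': 242.38155692685433}
```

View pics/scene1.png

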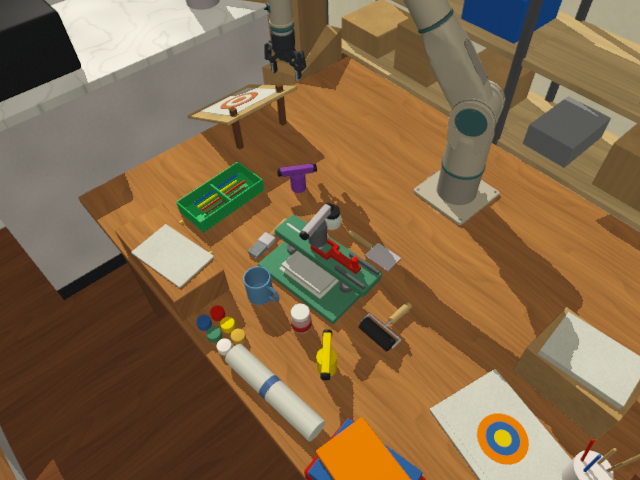

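View pics/top1.png

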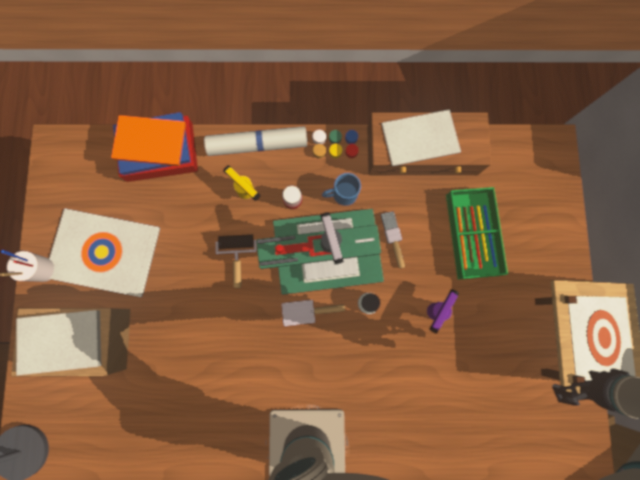

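Scene: the press is at about (320,260). The three T-shapes are grey (318,225) on the press, purple (297,178) and yellow (327,355). Grey is the one meant: it is steel and stands on the spindle beside the red catch. In the top view its bar is at (332,238) and the catch at (295,249). I'll measure both and confirm in an enlarged crop.

Run:
```python
from h import *
def rect(p): 
    r=cv2.minAreaRect(p.astype(np.float32)); return np.round(r[0],1),np.round(r[1],1),np.round(r[2],1)
for n,box in(('top',(230,170,410,330)),('scene',(240,190,420,340))):
    z=np.load(n+'1.npz'); P,im=z['P'],z['img']; x0,y0,x1,y1=box
    c=im[y0:y1,x0:x1]; cv2.imwrite(f'pics/{n}_crop.png',cv2.resize(c[:,:,::-1],None,fx=4,fy=3.6,interpolation=cv2.INTER_CUBIC))
    Q=P[y0:y1,x0:x1].reshape(-1,3); hsv=cv2.cvtColor(c,cv2.COLOR_RGB2HSV).reshape(-1,3)
    red=((hsv[:,0]<8)|(hsv[:,0]>172))&(hsv[:,1]>150)&(hsv[:,2]>60)&(Q[:,2]>110)
    print(n,'red all',rect(Q[red][:,:2]),'z',np.percentile(Q[red][:,2],[5,50,95]))
    k=red&(Q[:,2]>150); print(' knob',k.sum(),Q[k].mean(0) if k.any() else '',Q[k].max(0) if k.any() else '')
    b=(Q[:,2]>225); print(' bar',b.sum(),rect(Q[b][:,:2]),np.percentile(Q[b][:,2],[5,50,95]))
    g=(Q[:,2]>115)&(Q[:,2]<142)&(hsv[:,0]>50)&(hsv[:,0]<95)&(hsv[:,1]>80); print(' beam',g.sum(),rect(Q[g][:,:2]),np.median(Q[g][:,2]))
    g=(Q[:,2]>12)&(Q[:,2]<32)&(hsv[:,0]>50)&(hsv[:,0]<95)&(hsv[:,1]>80); print(' bed',g.sum(),rect(Q[g][:,:2]),np.median(Q[g][:,2]))
```

```text
top red all (array([482.7, -13.3]), array([199.7, 125. ]), np.float64(27.2)) z [143.97201294 147.82095658 179.81827863]
 knob 95 [534.05555991  38.32362054 176.02516735] [ 569.05823188   79.75877778 1277.12111306]
 bar 584 (array([486.1, -55.4]), array([ 70.3, 253.4]), np.float64(82.2)) [ 234.86969069  243.13160789 1277.12111306]
 beam 1285 (array([544.3, -34.5]), array([ 80.2, 320.3]), np.float64(7.6)) 129.35595650763457
 bed 1776 (array([549.7, -64.1]), array([212.3, 290.6]), np.float64(6.6)) 21.45106780037088
scene red all (array([784.5, 316.5]), array([895.9, 128.3]), np.float64(53.0)) z [135.8423707  147.22935181 176.70328734]
 knob 130 [548.69016049  45.02267795 169.35691228] [1105.1266591   635.88663291 1257.92868425]
 bar 536 (array([826.5, 250.1]), array([947.6,  88.7]), np.float64(48.8)) [ 228.26177115  242.85918332 1257.92868425]
 beam 1560 (array([550.5, -30.3]), array([ 83. , 326.9]), np.float64(6.8)) 128.6056033891739
 bed 2012 (array([ 568. , -177.3]), array([221.8, 534.3]), np.float64(6.8)) 21.280678435979098
```

View pics/top_crop.png

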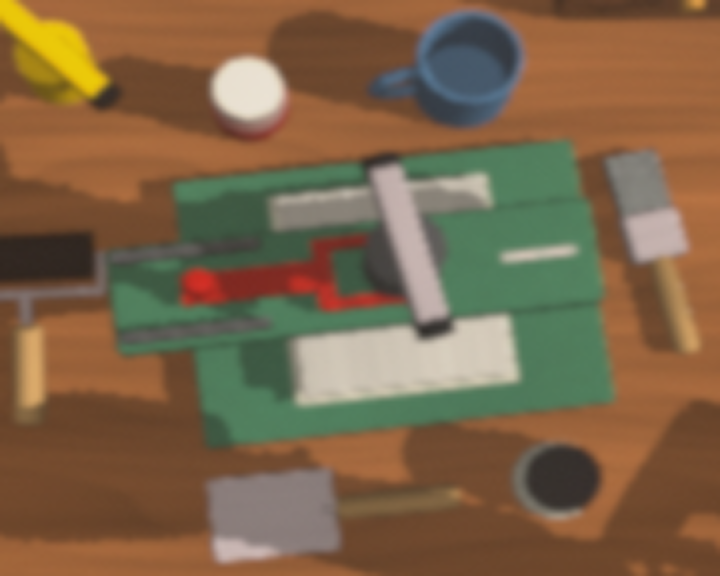

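The crop shows the grey handle, bar ends at (380,165) and (435,325), over the dark hub. The red fork runs to the outer knob at (200,283); the nearer red bump at (305,283) is not the knob. Next: positions with bad depth filtered out.

Run:
```python
from h import *
def rect(p): 
    r=cv2.minAreaRect(p.astype(np.float32)); return np.round(r[0],1),np.round(r[1],1),np.round(r[2],1)
for n,box in(('top',(230,170,410,330)),('scene',(240,190,420,340))):
    z=np.load(n+'1.npz'); P,im=z['P'],z['img']; x0,y0,x1,y1=box
    Q=P[y0:y1,x0:x1].reshape(-1,3); hsv=cv2.cvtColor(im[y0:y1,x0:x1],cv2.COLOR_RGB2HSV).reshape(-1,3)
    ok=(Q[:,2]<300)
    red=ok&((hsv[:,0]<8)|(hsv[:,0]>172))&(hsv[:,1]>150)&(Q[:,2]>135)&(abs(Q[:,0]-540)<60)
    for lo,hi in((135,155),(155,172),(172,200)):
        k=red&(Q[:,2]>lo)&(Q[:,2]<hi); print(n,'red',lo,k.sum(),rect(Q[k][:,:2]),Q[k].mean(0).round(1))
    b=ok&(Q[:,2]>237); q=Q[b]; m=q.mean(0); w,v=np.linalg.eigh(np.cov(q[:,:2].T)); print(' bar',b.sum(),m.round(1),rect(q[:,:2]),'dir',v[:,1].round(3),np.percentile(q[:,2],[5,50,95]).round(1))
    g=(Q[:,2]>122)&(Q[:,2]<136)&(abs(Q[:,0]-545)<75); print(' beam',rect(Q[g][:,:2]))
```

```text
top red 135 348 (array([540.7,  11.5]), array([ 51.4, 137.5]), np.float64(6.3)) [538.7  10.3 147.5]
top red 155 8 (array([528.8,  64.8]), array([ 6.4, 17.3]), np.float64(22.6)) [528.8  63.4 162. ]
top red 172 40 (array([533.1,  67.6]), array([15.6, 15.7]), np.float64(1.8)) [533.1  66.6 179.9]
 bar 436 [549.1 -64.6 242.7] (array([549.7, -65.1]), array([129.6,  21.2]), np.float64(15.4)) dir [-0.965 -0.262] [239.1 242.8 245.9]
 beam (array([546.2, -35.3]), array([ 80.5, 330.2]), np.float64(6.9))
scene red 135 458 (array([545.7,   7.5]), array([ 55.7, 151.7]), np.float64(6.0)) [548.1  10.8 145.9]
scene red 155 24 (array([542.2,  71.3]), array([ 8.5, 16.8]), np.float64(31.3)) [541.4  72.7 163.8]
scene red 172 34 (array([538.2,  69.8]), array([19.3, 13.1]), np.float64(46.5)) [538.4  69.8 179.1]
 bar 311 [556.3 -60.5 242.7] (array([552.9, -62.4]), array([131.9,  23.6]), np.float64(15.9)) dir [-0.964 -0.265] [238.4 242.8 246.4]
 beam (array([550.5, -32.8]), array([ 83.5, 331.8]), np.float64(6.7))
```

```bash
cat >> h.py <<'E'
def plan(x,y,z,jaw):
    s=read_state(); M=R.from_euler('xyz',s['tool_rot']).as_matrix(); p=np.array(s['eef_pos'])
    a=np.degrees(np.arctan2(M[1,1],M[0,1])); d=np.array([x,y,z])-p
    print('clock',round(s['clock'],2),'pos',p.round(1),'toolx',M[:,0].round(3),'jaw deg',a.round(2),'q',np.round(s['qpos'],2),'F',np.round(s['force'],1),'w',round(s['width'],1))
    print('tool shift',(M.T@d).round(1),'norm',np.linalg.norm(d).round(1),'rx needed',round((a-jaw+90)%180-90,2))
    # tilt correction about tool y,z
    t=M.T@np.cross(M[:,0],[0,0,-1]); print('tilt fix deg ry,rz',np.degrees(t).round(2))
E
python3 -c "
from h import *
plan(535.5,68.5,290,6.8)"
```

```text
clock 0.1 pos [ 209.8 -614.7  255.5] toolx [-0.001  0.002 -1.   ] jaw deg -71.16 q [ 1.18  0.63  0.04  1.52 -0.03  1.   -0.02] F [-0.1  0.8  0.1] w 85.2
tool shift [ -33.6 -541.4 -528.9] norm 757.6 rx needed -77.96
tilt fix deg ry,rz [0.  0.  0.1]
```

jog_arm:
  series:
    - [[0,0,0],[-6,-36,-35],-1]
    - [[0,0,0],[-6,-36,-35],-1]
    - [[0,0,0],[-6,-36,-35],-1]
    - [[0,0,0],[-6,-36,-35],-1]
    - [[0,0,0],[-6,-36,-35],-1]
    - [[0,0,0],[-4,-36,-35],-1]
    - [[0,0,0],[0,-36,-35],-1]
    - [[0,0,0],[0,-36,-35],-1]

```text
clock: 1.1
eef_pos: [382.3, -250.6, 290.3]
tool_rot: [-2.929, 1.571, 0.541]
force: [0.4, -0.6, -0.2]
width: 85.2
```

jog_arm:
  series:
    - [[0,0,0],[0,-36,-35],-1]
    - [[0,0,0],[0,-36,-35],-1]
    - [[0,0,0],[0,-36,-35],-1]
    - [[0,0,0],[0,-36,-35],-1]
    - [[0,0,0],[0,-36,-35],-1]
    - [[0,0,0],[0,-36,-35],-1]
    - [[0,0,0],[0,-36,-35],-1]
    - [[0,0,0],[0,0,0],-1]

```text
clock: 2.1
eef_pos: [533.2, 70.3, 289.8]
tool_rot: [-1.997, 1.568, 1.48]
force: [0.5, -0.9, -0.0]
width: 85.4
```

jog_arm:
  series:
    - [[-10,0,0],[0,0,0],-1]
    - [[-10,0,0],[0,0,0],-1]
    - [[-10,0,0],[0,0,0],-1]
    - [[-10,0,0],[0,0,0],-1]
    - [[-10,0,0],[0,0,0],-1]
    - [[-10,0,0],[0,0,0],-1]
    - [[-10,0,0],[0,0,0],-1]
    - [[-8,0,0],[0,0,0],-1]

```text
clock: 3.1
eef_pos: [531.8, 63.8, 289.9]
tool_rot: [-0.922, 1.569, -2.37]
force: [0.4, 0.5, 1.0]
width: 85.5
```

Run:
```python
from h import *
plan(535.5,68.5,290,6.8)
d=grab('wrist','w1'); P=cloud(d); im=d['img']; hsv=cv2.cvtColor(im,cv2.COLOR_RGB2HSV)
red=((hsv[...,0]<8)|(hsv[...,0]>172))&(hsv[...,1]>150)&(P[...,2]>172)&(P[...,2]<190)
v,u=np.nonzero(red); print(red.sum(),u.mean(),v.mean(),P[red].mean(0).round(1),P[red].min(0).round(1),P[red].max(0).round(1))
```

```text
clock 3.1 pos [531.8  63.8 289.9] toolx [-0.001 -0.001 -1.   ] jaw deg 7.03 q [ 0.15  0.46 -0.47  1.78  0.25  0.96 -0.3 ] F [0.4 0.5 1. ] w 85.5
tool shift [-0.1  4.2 -4.2] norm 5.9 rx needed 0.23
tilt fix deg ry,rz [0.   0.06 0.07]
761 323.754270696452 245.838370565046 [533.8  71.2 180.3] [525.2  61.6 172.2] [542.9  79.1 183. ]
```

Run:
```python
from h import *
d=grab('wrist','w2'); P=cloud(d).reshape(-1,3)
y=np.array([-.118,.993]); x=np.array([.993,.118]); q=P[:,:2]-[534,70.3]
a,b=q@x,q@y; ok=(P[:,2]<250)&(P[:,2]>-20)
for lo in range(-80,80,10):
    for bb in((-13,13),(13,55)):
        k=ok&(a>lo)&(a<lo+10)&(b>bb[0])&(b<bb[1]); print(lo,bb,k.sum(),np.percentile(P[k][:,2],[2,98]).round(0) if k.any() else '',end=' | ')
    print()
plan(534,70.3,177,6.8)
```

```text
-80 (-13, 13) 284 [20. 24.] | -80 (13, 55) 478 [-2. 22.] | 
-70 (-13, 13) 282 [20. 24.] | -70 (13, 55) 467 [-2. 22.] | 
-60 (-13, 13) 175 [21. 24.] | -60 (13, 55) 175 [-2. 22.] | 
-50 (-13, 13) 1 [125. 125.] | -50 (13, 55) 6 [125. 126.] | 
-40 (-13, 13) 428 [127. 145.] | -40 (13, 55) 771 [127. 145.] | 
-30 (-13, 13) 609 [129. 145.] | -30 (13, 55) 1085 [129. 145.] | 
-20 (-13, 13) 521 [129. 149.] | -20 (13, 55) 903 [129. 132.] | 
-10 (-13, 13) 737 [130. 182.] | -10 (13, 55) 928 [129. 131.] | 
0 (-13, 13) 730 [130. 182.] | 0 (13, 55) 931 [129. 131.] | 
10 (-13, 13) 482 [129. 149.] | 10 (13, 55) 924 [129. 132.] | 
20 (-13, 13) 619 [129. 145.] | 20 (13, 55) 1114 [129. 145.] | 
30 (-13, 13) 398 [127. 145.] | 30 (13, 55) 711 [126. 145.] | 
40 (-13, 13) 1 [125. 125.] | 40 (13, 55) 0  | 
50 (-13, 13) 117 [21. 24.] | 50 (13, 55) 62 [-1. 23.] | 
60 (-13, 13) 285 [20. 24.] | 60 (13, 55) 472 [-2. 22.] | 
70 (-13, 13) 278 [20. 24.] | 70 (13, 55) 463 [-1. 22.] | 
clock 3.2 pos [531.9  64.  289.9] toolx [-0.001 -0.001 -1.   ] jaw deg 6.77 q [ 0.15  0.46 -0.47  1.78  0.24  0.96 -0.3 ] F [ 0.3  0.4 -0.1] w 85.8
tool shift [112.9   3.   -6.1] norm 113.1 rx needed -0.03
tilt fix deg ry,rz [-0.    0.03  0.07]
```

View pics/w2.png

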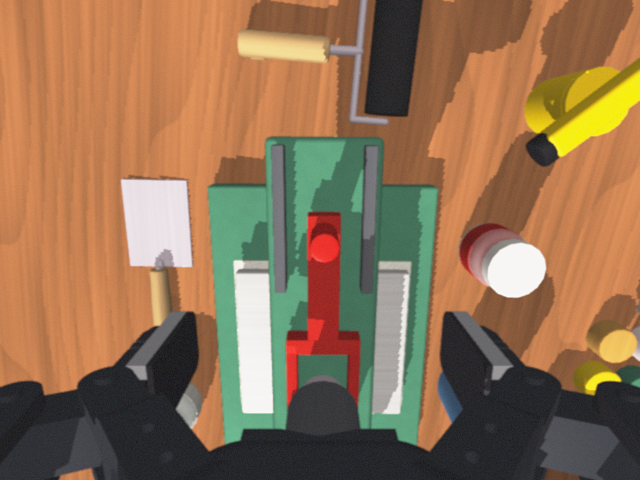

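Wrist view: the knob is at (323,246) between two grey rails 145 mm high, and nothing near it is taller. The knob sits at (534,70). I'll descend with the tips at about 154 mm and grip it.

jog_arm:
  series:
    - [[0,0,0],[0,3,-6],-1]
    - [[0,0,0],[30,0,0],-1]
    - [[0,0,0],[30,0,0],-1]
    - [[0,0,0],[30,0,0],-1]
    - [[0,0,0],[21,0,0],-1]
    - [[0,0,0],[0,0,0],-1]
    - [[0,0,0],[0,0,0],1]
    - [[0,0,0],[0,0,0],1]

```text
clock: 4.2
eef_pos: [535.4, 72.0, 180.4]
tool_rot: [1.59, 1.569, 0.139]
force: [-0.3, 0.2, -0.1]
width: 51.7
```

jog_arm:
  series:
    - [[0,0,0],[0,0,0],1]
    - [[0,0,0],[0,0,0],1]
    - [[0,0,0],[0,0,0],1]
    - [[0,0,0],[0,0,0],1]

```text
clock: 4.7
eef_pos: [534.0, 71.6, 180.0]
tool_rot: [-1.082, 1.57, -2.534]
force: [-2.5, 0.1, 5.7]
width: 16.3
```

```bash
python3 -c "
from h import *
plan(534-40*.118,70.3+40*.993,179,6.8)"
```

```text
clock 4.7 pos [534.   71.6 180. ] toolx [-0.001 -0.001 -1.   ] jaw deg 6.82 q [ 0.08  0.6  -0.4   1.9   0.34  0.71 -0.4 ] F [-2.5  0.1  5.7] w 16.3
tool shift [  1.   -0.1 -38.7] norm 38.8 rx needed 0.02
tilt fix deg ry,rz [0.   0.03 0.06]
```

jog_arm:
  series:
    - [[0,0,0],[0,0,-6],1]
    - [[0,0,0],[0,0,-6],1]
    - [[0,0,0],[0,0,-6],1]
    - [[0,0,0],[0,0,-6],1]
    - [[0,0,0],[0,0,-6],1]
    - [[0,0,0],[0,0,-6],1]
    - [[0,0,0],[0,0,-3],1]
    - [[0,0,0],[0,0,0],1]

```text
clock: 5.7
eef_pos: [530.0, 104.8, 179.9]
tool_rot: [-0.26, 1.562, -1.715]
force: [-1.0, -10.8, 8.5]
width: 15.9
```

jog_arm:
  series:
    - [[0,0,0],[0,0,0],1]
    - [[0,0,0],[0,0,0],-1]
    - [[0,0,0],[0,0,0],-1]
    - [[0,0,0],[0,0,0],-1]
    - [[0,0,0],[0,0,0],-1]
    - [[0,0,0],[-30,0,0],-1]
    - [[0,0,0],[-40,0,0],-1]
    - [[0,0,0],[-40,0,0],-1]

```text
clock: 6.7
eef_pos: [529.8, 110.6, 290.3]
tool_rot: [-2.013, 1.57, 2.819]
force: [1.2, -0.6, -0.1]
width: 85.5
```

Run:
```python
from h import *
d=grab('wrist','w3'); P=cloud(d); hsv=cv2.cvtColor(d['img'],cv2.COLOR_RGB2HSV)
red=((hsv[...,0]<8)|(hsv[...,0]>172))&(hsv[...,1]>150)&(P[...,2]>172)&(P[...,2]<190)
print(red.sum(),((P[red].min(0)+P[red].max(0))/2).round(1))
plan(551.5,-64,300,105.4)
```

```text
745 [529.9 103.6 177.4]
clock 6.75 pos [532.4 111.8 295.6] toolx [ 0.008  0.002 -1.   ] jaw deg 6.86 q [ 0.06  0.46 -0.47  1.76  0.25  0.97 -0.38] F [2.1 0.1 3.8] w 85.2
tool shift [ -4.6  -2.1 176.8] norm 176.9 rx needed 81.46
tilt fix deg ry,rz [-0.   -0.07 -0.5 ]
```

Run:
```python
from h import *
for n in('wrist','top'):
    d=grab(n,n+'4'); P=cloud(d); hsv=cv2.cvtColor(d['img'],cv2.COLOR_RGB2HSV)
    red=((hsv[...,0]<8)|(hsv[...,0]>172))&(hsv[...,1]>150)&(P[...,2]>172)&(P[...,2]<190)&(abs(P[...,0]-530)<60)&(abs(P[...,1]-80)<60)
    print(n,red.sum(),((P[red].min(0)+P[red].max(0))/2).round(1),P[red].mean(0).round(1))
plan(551.5,-64,300,105.4)
```

```text
wrist 715 [529.9 103.4 177.6] [529.9 104.4 180.2]Traceback (most recent call last):
  File "<stdin>", line 5, in <module>
    return umr_minimum(a, axis, None, out, keepdims, initial, where)
ValueError: zero-size array to reduction operation minimum which has no identity
```

The knob moved about 33 mm, against a 10.8 N reaction. That could be the stop, so I'll regrip and pull a bit more to be sure.

```bash
python3 -c "
from h import *
plan(529.9,104,179,6.8)"
```

```text
clock 6.85 pos [531.2 111.1 291.4] toolx [ 0.005  0.001 -1.   ] jaw deg 6.84 q [ 0.06  0.46 -0.46  1.77  0.25  0.96 -0.39] F [-0.7  0.2 -0.8] w 85.3
tool shift [112.3  -2.7   6.9] norm 112.6 rx needed 0.04
tilt fix deg ry,rz [ 0.   -0.03 -0.27]
```

jog_arm:
  series:
    - [[0,0,0],[0,-1,7],-1]
    - [[0,0,0],[35,0,0],-1]
    - [[0,0,0],[35,0,0],-1]
    - [[0,0,0],[25,0,0],-1]
    - [[0,0,0],[16,0,0],-1]
    - [[0,0,0],[0,0,0],1]
    - [[0,0,0],[0,0,0],1]
    - [[0,0,0],[0,0,0],1]

```text
clock: 7.85
eef_pos: [530.6, 103.5, 179.3]
tool_rot: [1.643, 1.569, 0.192]
force: [-0.5, -0.3, 0.2]
width: 32.4
```

jog_arm:
  series:
    - [[0,0,0],[0,0,0],1]
    - [[0,0,0],[0,0,0],1]
    - [[0,0,0],[0,0,-4],1]
    - [[0,0,0],[0,0,-4],1]
    - [[0,0,0],[0,0,-4],1]
    - [[0,0,0],[0,0,0],1]

```text
clock: 8.6
eef_pos: [530.1, 103.9, 179.1]
tool_rot: [-0.077, 1.555, -1.535]
force: [2.0, -22.7, 10.0]
width: 16.2
```

That settles it: 22.7 N with no more than 0.4 mm of movement, so the catch is at its stop. Releasing and moving over the handle.

jog_arm:
  series:
    - [[0,0,0],[0,0,11],1]
    - [[0,0,0],[0,0,0],-1]
    - [[0,0,0],[0,0,0],-1]
    - [[0,0,0],[0,0,0],-1]
    - [[0,0,0],[0,0,0],-1]
    - [[0,0,0],[-40,0,0],-1]
    - [[0,0,0],[-50,0,0],-1]
    - [[0,0,0],[-60,0,0],-1]

```text
clock: 9.6
eef_pos: [529.1, 104.4, 329.2]
tool_rot: [-1.614, 1.569, -3.064]
force: [1.7, 0.2, -0.4]
width: 85.6
```

jog_arm:
  series:
    - [[0,0,0],[0,0,50],-1]
    - [[0,0,0],[0,0,50],-1]
    - [[0,0,0],[0,0,12],-1]
    - [[-10,0,0],[0,0,0],-1]
    - [[-10,0,0],[0,0,0],-1]
    - [[-10,0,0],[0,0,0],-1]
    - [[-10,0,0],[0,0,0],-1]
    - [[-10,0,0],[0,0,0],-1]

```text
clock: 10.6
eef_pos: [543.0, -5.6, 328.3]
tool_rot: [2.34, 1.57, 1.769]
force: [-0.3, 0.1, 0.2]
width: 85.3
```

jog_arm:
  series:
    - [[-10,0,0],[0,0,0],-1]
    - [[-10,0,0],[0,0,0],-1]
    - [[-10,0,0],[0,0,0],-1]
    - [[-10,0,0],[0,0,0],-1]
    - [[-9,0,0],[0,0,0],-1]
    - [[0,0,0],[0,0,0],-1]

```text
clock: 11.35
eef_pos: [543.0, -5.9, 328.1]
tool_rot: [1.651, 1.569, 1.927]
force: [-0.1, -0.3, -0.0]
width: 85.2
```

Run:
```python
from h import *
d=grab('wrist','w5'); P=cloud(d); 
k=(P[...,2]>237)&(P[...,2]<252)&(np.hypot(P[...,0]-550,P[...,1]+63)<80); q=P[k]
r=cv2.minAreaRect(q[:,:2].astype(np.float32)); print(k.sum(),q.mean(0).round(1),r)
z=d['range_z']; print(z[z>0].min())
plan(549.8,-63,300,105.4)
```

```text
9538 [544.1 -62.4 243.2] ((549.9989624023438, -61.598388671875), (129.3782196044922, 22.297563552856445), 15.183653831481934)
57.572495
clock 11.4 pos [543.   -6.1 328.2] toolx [-0.     0.001 -1.   ] jaw deg 105.73 q [ 0.55  0.53 -0.91  1.7   0.45  1.14  1.35] F [0.1 0.8 0.3] w 85.3
tool shift [ 28.1 -56.6  -8.8] norm 63.8 rx needed 0.33
tilt fix deg ry,rz [ 0.   -0.01 -0.05]
```

View pics/w5.png

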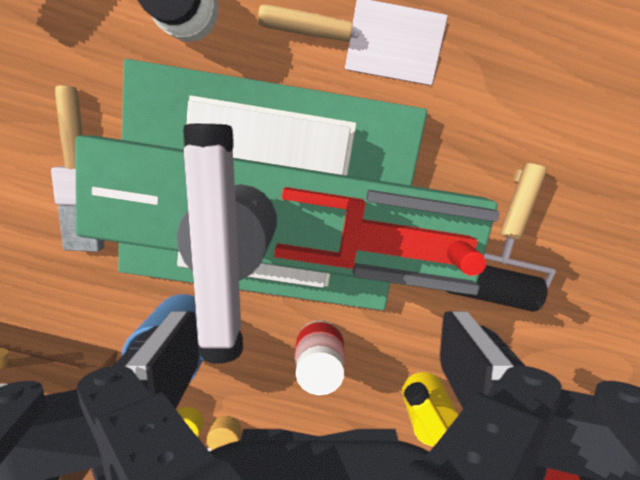

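Wrist view: the bar runs from (209,135) to (219,345), its centre about (550,-62) and its direction 15.2°. The catch is clearly out, knob at (466,257). Approaching to straddle the bar at its centre.

jog_arm:
  series:
    - [[0.4,0,0],[0,-56,-8],-1]
    - [[0,0,0],[0,0,0],-1]
    - [[0,0,0],[25,0,0],-1]
    - [[0,0,0],[25,0,0],-1]
    - [[0,0,0],[20,0,0],-1]
    - [[0,0,0],[12,0,0],-1]
    - [[0,0,0],[0,0,0],-1]

```text
clock: 12.28
eef_pos: [550.4, -62.5, 245.9]
tool_rot: [2.687, 1.57, 2.956]
force: [-0.2, -0.8, 0.5]
width: 85.4
```

```bash
python3 -c "
from h import *
plan(550,-62,245,105.2)"
```

```text
clock 12.28 pos [550.4 -62.5 245.9] toolx [-0.001  0.    -1.   ] jaw deg 105.42 q [ 0.59  0.63 -0.84  1.78  0.55  0.99  1.37] F [-0.2 -0.8  0.5] w 85.4
tool shift [ 0.9  0.6 -0.2] norm 1.1 rx needed 0.22
tilt fix deg ry,rz [-0.   -0.06 -0.03]
```

jog_arm:
  series:
    - [[0,0,0],[0,0.5,0],1]
    - [[0,0,0],[0,0,0],1]
    - [[0,0,0],[0,0,0],1]
    - [[0,0,0],[0,0,0],1]
    - [[0,0,0],[0,0,0],1]
    - [[0,0,0],[0,0,0],1]

```text
clock: 13.02
eef_pos: [550.8, -62.5, 246.8]
tool_rot: [-0.829, 1.57, -0.56]
force: [-0.6, -1.3, 6.4]
width: 18.8
```

```bash
python3 -c "
from h import *
plan(550,-62,245,105.2)"
```

```text
clock 13.03 pos [550.8 -62.5 246.8] toolx [ 0.001 -0.    -1.   ] jaw deg 105.43 q [ 0.6   0.63 -0.85  1.78  0.55  0.99  1.37] F [-0.6 -1.3  6.4] w 18.8
tool shift [ 1.8  0.7 -0.6] norm 2.0 rx needed 0.23
tilt fix deg ry,rz [-0.    0.03  0.03]
```

jog_arm:
  series:
    - [[6,0,0],[0,0,0],1]
    - [[6,0,0],[0,0,0],1]
    - [[6,0,0],[0,0,0],1]
    - [[6,0,0],[0,0,0],1]
    - [[6,0,0],[0,0,0],1]
    - [[0,0,0],[1.5,0,0],1]
    - [[0,0,0],[1,0,0],1]
    - [[0,0,0],[0,0,0],1]

```text
clock: 14.02
eef_pos: [551.4, -62.2, 246.5]
tool_rot: [-0.176, 1.568, -0.429]
force: [-3.6, -1.2, 21.2]
width: 18.6
```

```bash
python3 -c "
from h import *
plan(550,-62,245,6.8)"
```

```text
clock 14.03 pos [551.4 -62.2 246.5] toolx [ 0.003 -0.001 -1.   ] jaw deg 75.48 q [ 0.51  0.58 -0.7   1.79  0.46  0.94  0.93] F [-3.6 -1.2 21.2] w 18.6
tool shift [ 1.5 -0.2 -1.4] norm 2.1 rx needed 68.68
tilt fix deg ry,rz [-0.    0.18  0.03]
```

Pressing 21 N is too much. Backing off to about 12 N, then searching.

jog_arm:
  series:
    - [[0,0,0],[-1.5,0,0],1]
    - [[2,0,0],[0,0,0],1]
    - [[2,0,0],[0,0,0],1]
    - [[2,0,0],[0,0,0],1]
    - [[2,0,0],[0,0,0],1]

```text
clock: 14.65
eef_pos: [551.8, -62.3, 246.7]
tool_rot: [0.269, 1.568, -0.124]
force: [-1.3, -0.6, 9.4]
width: 19.0
```

jog_arm:
  series:
    - [[2,0,0],[0,0,0],1]
    - [[2,0,0],[0,0,0],1]
    - [[2,0,0],[0,0,0],1]

```text
clock: 15.02
eef_pos: [552.0, -62.4, 246.7]
tool_rot: [0.372, 1.567, -0.127]
force: [0.1, -0.6, 8.5]
width: 18.9
```

jog_arm:
  series:
    - [[2,0,0],[0,0,0],1]
    - [[2,0,0],[0,0,0],1]
    - [[2,0,0],[0,0,0],1]

```text
clock: 15.4
eef_pos: [552.0, -62.6, 246.6]
tool_rot: [0.416, 1.567, -0.187]
force: [0.3, -0.0, 8.3]
width: 18.8
```

jog_arm:
  series:
    - [[2,0,0],[0.3,0,0],1]
    - [[2,0,0],[0,0,0],1]

```text
clock: 15.65
eef_pos: [552.1, -62.7, 246.4]
tool_rot: [0.409, 1.567, -0.264]
force: [0.8, -1.7, 8.6]
width: 18.5
```

jog_arm:
  series:
    - [[2,0,0],[0,0,0],1]
    - [[2,0,0],[0,0,0],1]

```text
clock: 15.9
eef_pos: [552.1, -62.9, 246.3]
tool_rot: [0.443, 1.567, -0.3]
force: [1.3, -1.1, 7.9]
width: 18.7
```

jog_arm:
  series:
    - [[2,0,0],[0,0,0],1]
    - [[2,0,0],[0,0,0],1]

```text
clock: 16.15
eef_pos: [552.0, -62.9, 246.1]
tool_rot: [0.523, 1.567, -0.29]
force: [1.1, -1.4, 4.7]
width: 18.9
```

```bash
python3 -c "
from h import *
plan(550,-62,245,6.8)"
```

```text
clock 16.15 pos [552.  -62.9 246.1] toolx [ 0.004 -0.001 -1.   ] jaw deg 43.44 q [ 0.42  0.55 -0.55  1.79  0.36  0.9   0.47] F [ 1.1 -1.4  4.7] w 18.9
tool shift [ 1.1 -0.8 -2.1] norm 2.5 rx needed 36.64
tilt fix deg ry,rz [ 0.    0.19 -0.11]
```

The upward force is fading, so the slot may have been found. Testing with a small push.

jog_arm:
  series:
    - [[0,0,0],[1.5,0,0],1]
    - [[0,0,0],[0,0,0],1]

```text
clock: 16.4
eef_pos: [552.1, -62.8, 245.5]
tool_rot: [0.447, 1.566, -0.365]
force: [-1.3, -1.1, 12.5]
width: 18.8
```

jog_arm:
  series:
    - [[2,0,0],[0,0,0],1]
    - [[2,0,0],[0,0,0],1]

```text
clock: 16.65
eef_pos: [549.7, -62.5, 242.6]
tool_rot: [-2.411, 1.569, 2.989]
force: [-0.3, 0.3, -4.0]
width: 19.0
```

jog_arm:
  series:
    - [[2,0,0],[0,0,0],1]
    - [[2,0,0],[0,0,0],1]

```text
clock: 16.9
eef_pos: [550.2, -62.3, 242.9]
tool_rot: [-2.427, 1.569, 2.902]
force: [0.6, -0.7, -4.2]
width: 18.8
```

```bash
python3 -c "
from h import *
plan(550,-62,245,6.8)"
```

```text
clock 16.9 pos [550.2 -62.3 242.9] toolx [-0.001  0.    -1.   ] jaw deg 35.33 q [ 0.4   0.55 -0.51  1.79  0.33  0.89  0.35] F [ 0.6 -0.7 -4.2] w 18.8
tool shift [-2.1  0.1 -0.4] norm 2.1 rx needed 28.53
tilt fix deg ry,rz [-0.   -0.06  0.05]
```

It dropped: z fell 3 mm and the force is now the handle's weight. Pushing down.

jog_arm:
  series:
    - [[0,0,0],[3,0,0],1]
    - [[0,0,0],[3,0,0],1]
    - [[0,0,0],[3,0,0],1]
    - [[0,0,0],[0,0,0],1]

```text
clock: 17.4
eef_pos: [550.3, -62.4, 234.1]
tool_rot: [-2.29, 1.57, 3.041]
force: [-0.2, -0.0, -3.9]
width: 18.6
```

jog_arm:
  series:
    - [[0,0,0],[2,0,0],1]
    - [[0,0,0],[2,0,0],1]
    - [[0,0,0],[0,0,0],1]

```text
clock: 17.77
eef_pos: [550.6, -62.4, 230.9]
tool_rot: [0.31, 1.57, -0.643]
force: [-0.3, 0.2, 0.3]
width: 19.0
```

jog_arm:
  series:
    - [[0,0,0],[2,0,0],1]
    - [[0,0,0],[1,0,0],1]
    - [[0,0,0],[0,0,0],1]

```text
clock: 18.15
eef_pos: [550.7, -62.4, 230.8]
tool_rot: [0.1, 1.568, -0.852]
force: [-7.3, -0.5, 21.1]
width: 19.0
```

Run:
```python
from h import *
plan(550,-62,230,6.8)
for n in('top','scene'):
    P=cloud(grab(n)).reshape(-1,3)
    for p in (+1,-1):
        # bar halves beyond the gripper: expected dir = jaw-90
        a=np.radians(35.3-90); c=np.array([550,-62])+p*50*np.array([np.cos(a),np.sin(a)])
        k=(np.hypot(*(P[:,:2]-c).T)<14)&(P[:,2]>200)&(P[:,2]<280); print(n,p,k.sum(),np.percentile(P[k][:,2],[10,50,90]).round(1) if k.any() else '')
```

```text
clock 18.15 pos [550.7 -62.4 230.8] toolx [ 0.002 -0.002 -1.   ] jaw deg 35.42 q [ 0.39  0.56 -0.5   1.81  0.35  0.86  0.34] F [-7.3 -0.5 21.1] w 19.0
tool shift [ 0.8 -0.3 -0.7] norm 1.1 rx needed 28.62
tilt fix deg ry,rz [ 0.    0.14 -0.01]
top 1 0 
top -1 92 [219.7 226.  229.3]
scene 1 80 [209.2 224.8 228.4]
scene -1 85 [210.  224.9 227.9]
```

The bar's top is now at about 226 mm (home is 228; it was 243 perched), and a 21 N push moves it no further, so it is home. Easing off and turning clockwise to the stop.

jog_arm:
  series:
    - [[0,0,0],[-2,0,0],1]
    - [[4,0,0],[0,0,0],1]
    - [[4,0,0],[0,0,0],1]
    - [[4,0,0],[0,0,0],1]
    - [[4,0,0],[0,0,0],1]
    - [[4,0,0],[0,0,0],1]
    - [[4,0,0],[0,0,0],1]
    - [[0,0,0],[0,0,0],1]

```text
clock: 19.25
eef_pos: [550.6, -63.3, 230.8]
tool_rot: [0.052, 1.569, -1.319]
force: [-4.1, -1.9, 9.9]
width: 19.0
```

```bash
python3 -c "
from h import *
plan(550,-62,230,6.8); print(read_state()['torque'])"
```

```text
clock 19.25 pos [550.6 -63.3 230.8] toolx [ 0.001 -0.002 -1.   ] jaw deg 11.41 q [ 0.32  0.54 -0.38  1.81  0.27  0.84  0.  ] F [-4.1 -1.9  9.9] w 19.0
tool shift [ 0.8 -0.3 -1.4] norm 1.7 rx needed 4.61
tilt fix deg ry,rz [-0.    0.13 -0.01]
[-0.39404568  0.87014889  0.11226666]
```

jog_arm:
  series:
    - [[3,0,0],[0,0,0],1]
    - [[3,0,0],[0,0,0],1]
    - [[2,0,0],[0,0,0],1]
    - [[2,0,0],[0,0,0],1]
    - [[0,0,0],[0,0,0],1]

```text
clock: 19.88
eef_pos: [550.4, -63.3, 230.8]
tool_rot: [0.113, 1.569, -1.432]
force: [-3.1, -1.6, 9.2]
width: 19.1
```

```bash
python3 -c "
from h import *
plan(550,-62,230,6.8); print(read_state()['torque'])"
```

```text
clock 19.88 pos [550.4 -63.3 230.8] toolx [ 0.    -0.002 -1.   ] jaw deg 1.44 q [ 0.28  0.54 -0.33  1.81  0.23  0.83 -0.14] F [-3.1 -1.6  9.2] w 19.1
tool shift [ 0.8 -0.4 -1.3] norm 1.6 rx needed -5.36
tilt fix deg ry,rz [ 0.    0.12 -0.01]
[-0.4539126   0.98229016  0.20176367]
```

jog_arm:
  series:
    - [[2,0,0],[0,0,0],1]
    - [[2,0,0],[0,0,0],1]
    - [[0,0,0],[0,0,0],1]

```text
clock: 20.25
eef_pos: [550.4, -63.3, 230.8]
tool_rot: [0.136, 1.568, -1.476]
force: [-3.9, -1.4, 10.6]
width: 18.9
```

Run:
```python
from h import *
plan(550,-62,230,6.8); print(read_state()['torque'])
for n in('top','scene'):
    P=cloud(grab(n,n+'6')).reshape(-1,3); 
    q=P[(P[:,2]>221)&(P[:,2]<231)&(np.hypot(P[:,0]-550,P[:,1]+62)<72)&(np.hypot(P[:,0]-550,P[:,1]+62)>30)]
    w,v=np.linalg.eigh(np.cov(q[:,:2].T)); print(n,len(q),np.degrees(np.arctan2(v[1,1],v[0,1]))%180)
```

```text
clock 20.25 pos [550.4 -63.3 230.8] toolx [ 0.    -0.003 -1.   ] jaw deg -2.41 q [ 0.27  0.54 -0.31  1.81  0.22  0.83 -0.19] F [-3.9 -1.4 10.6] w 18.9
tool shift [ 0.8 -0.4 -1.3] norm 1.6 rx needed -9.21
tilt fix deg ry,rz [-0.    0.15 -0.02]
[-0.50316995  1.00970457  0.83058035]
top 108 90.86985723870636
scene 99 89.53260817354061
```

The torque jumped to 0.83 N m, so this is the stop. The bar lies about 0.12 rad from the beam, within 0.25. Relaxing, releasing and lifting away.

jog_arm:
  series:
    - [[-4,0,0],[-1,0,0],1]
    - [[0,0,0],[0,0,0],1]
    - [[0,0,0],[0,0,0],-1]
    - [[0,0,0],[0,0,0],-1]
    - [[0,0,0],[0,0,0],-1]
    - [[0,0,0],[0,0,0],-1]
    - [[0,0,0],[-10,0,0],-1]
    - [[0,0,0],[-30,0,0],-1]

```text
clock: 21.35
eef_pos: [549.7, -62.4, 270.3]
tool_rot: [-1.729, 1.568, 3.009]
force: [0.7, -0.5, 0.7]
width: 85.2
```

jog_arm:
  series:
    - [[0,0,0],[-50,0,0],-1]
    - [[0,0,0],[-50,0,0],-1]
    - [[0,0,0],[0,0,50],-1]
    - [[0,0,0],[0,0,50],-1]
    - [[0,0,0],[0,0,0],-1]
    - [[0,0,0],[0,0,0],-1]

```text
clock: 22.1
eef_pos: [553.1, -161.7, 370.9]
tool_rot: [2.592, 1.57, 1.046]
force: [0.3, 0.1, -0.9]
width: 85.6
```

Run:
```python
from h import *
plan(550,-62,230,6.8)
for n in('scene','wrist'):
    d=grab(n,n+'7'); P=cloud(d).reshape(-1,3)
    q=P[(P[:,2]>221)&(P[:,2]<252)&(np.hypot(P[:,0]-550,P[:,1]+62)<80)]
    if len(q)>50: print(n,len(q),cv2.minAreaRect(q[:,:2].astype(np.float32)),np.percentile(q[:,2],[5,50,95]))
    hsv=cv2.cvtColor(d['img'],cv2.COLOR_RGB2HSV).reshape(-1,3)
    r=((hsv[:,0]<8)|(hsv[:,0]>172))&(hsv[:,1]>150)&(P[:,2]>172)&(P[:,2]<190)&(abs(P[:,0]-530)<60)&(abs(P[:,1]-90)<60)
    if r.sum()>10: print(' knob',P[r].mean(0))
```

```text
clock 22.1 pos [ 553.1 -161.7  370.9] toolx [ 0.001  0.001 -1.   ] jaw deg 1.44 q [ 0.47  0.43 -0.35  1.56  0.15  1.18  0.11] F [ 0.3  0.1 -0.9] w 85.6
tool shift [141.   -0.7 -99.6] norm 172.7 rx needed -5.36
tilt fix deg ry,rz [-0.   -0.05 -0.03]
scene 311 ((553.009765625, -62.886192321777344), (21.957313537597656, 131.64739990234375), 2.0129213333129883) [222.54451068 226.556897   230.19497524]
 knob [533.97436583 100.89388968 179.43888274]
wrist 6285 ((550.9931030273438, -71.88105010986328), (21.564151763916016, 109.30793762207031), 2.021420955657959) [225.28149877 227.78741436 229.10225098]
```

View pics/scene7.png

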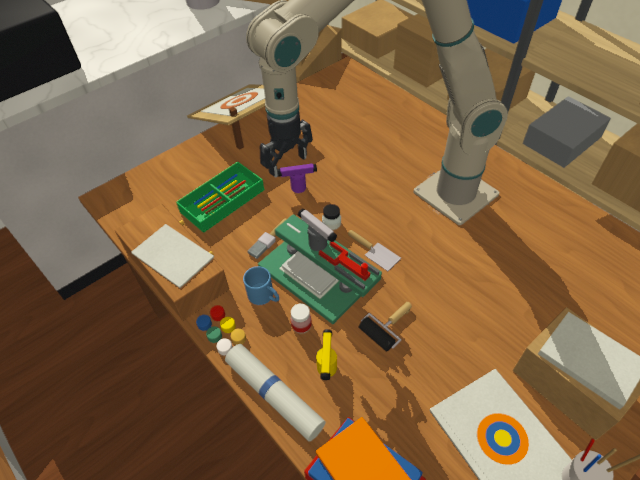

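The view shows the bar along the beam at (318,222), the catch out with its knob at (362,268), the jars and tools unmoved, and the gripper clear. Handing in.

```bash
python3 -c "
from h import *
finish_job()"
```

```text
the job is handed in; nothing more can be done
```

The job is handed in. The catch is out, the handle is home on the tang, and it is turned clockwise to the stop with its bar along the beam. It took about 22 s of the 58 s allowed.

- **Catch:** I pulled it by the knob. My measurements gave only about 33 mm of travel instead of 38. I regripped and pulled again at 22.7 N; it moved no more than 0.4 mm, so I took that as its stop. I did not explain the 5 mm difference. 33 mm still clears the 30 mm limit.
- **Seating:** I turned the handle clockwise under mostly 5–12 N until it dropped, then pushed it home. The pressure briefly reached 21 N at the start of the search, above the 15 N guideline, and I backed off. The spindle may have been dragged a little then, but the slot still found the tang.
- **Stop:** The turning torque jumped to 0.83 N m at the end of the travel.
- **Last checks:** The bar's top is at 227.8 mm, against 228 mm for home. The bar is about 0.08 rad from the beam, and its centre is within camera error (2–3 mm) of the spindle axis. The gripper is clear of everything. In the last picture, by eye, no jar or tool has moved.

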